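# Lay a long bone along the measuring board and close the jaw on it

### The job

The long bone lies askew on the measuring board, with its ball end in the cup of the head plate. Keeping it flat on the board (do not lift it), push near its wide end so that it swings about the ball until the wide end bears on the fence, and press it there with about 10 N (one kilogram) for a moment; then slide the red jaw up against the wide end until the ball is fully home on the head plate, press again with about 10 N, and let go, leaving the bone flush to the fence and snug between plate and jaw. The bone is brittle, so never press it with more than 25 N, and leave the other things on the bench where they are.

Things in the scene. Friction and masses are not known exactly. Their poses are not given: they have to be found in the camera images.
- board: White measuring board, fixed on the table, 410 x 225 mm; its flat top is 12 mm above the table. Origin: at table level below the measuring line, midway along. x: along the board, from head plate to red jaw; y: across, towards the fence; z up. The top reaches from x = -200 to +210 and y = -165 to +60 mm. Black ruled marks at y = -150 mm. It carries head plate, fence and jaw.
- fence: The low aluminium fence, fixed on the board, 22 mm high, 8 mm thick, from board x = -180 to +195 mm; its face is at board y = +26 mm. Origin: at its foot on the board top, on the face that looks to the bone, at board x = 0; axes as the board's. A guide rod for the jaw runs behind it.
- headplate: Aluminium head plate at the end of the board, 45 mm high above the board top, with a cup for the ball: two grey cheeks that stick out 28 mm, 30 mm high, inner faces at y = -22 and +22 mm; the one away from the fence is 10 mm thick. Origin: on its face at board-top level, at board x = -180 mm, y = 0; axes as the board's.
- bone: Brown dry long bone, loose, 0.15 to 0.3 kg, 248 mm long. Origin: on its underside (board top) below the centre of its 40 mm ball; x: along it to the wide end; y: the side to lie on the fence. Shaft 19 mm thick. Wide end: a barrel across it at x = 215 mm, 26 mm diameter, flat ends at y = -26 and +26 mm. Starts turned 0.3 to 0.55 rad from the fence, ball 1 to 8 mm short of the plate.
- bone_ball (a point): Centre of the bone's ball, 20 mm above the board top; board x = -160 mm when fully home.
- bone_side (a point): Middle of the barrel's flat end on the fence side (bone x = 215, y = +26 mm, 13 mm above the board top).
- bone_tip (a point): The bone's farthest point at the wide end (bone x = 228 mm, y = 0, 13 mm above the board top); this meets the jaw.
- jaw (a joint): Travel of the red jaw along the fence (m): 0 is fully open, it grows as the jaw moves towards the head plate (board -x). Its pressing face lies at board x = 150 mm minus this value; it starts at 0 to 50 mm and meets a seated bone at about 82 mm. It slides with about 2 N of friction and stays where it is left.
- jaw_face: The red jaw: an upright plate across the board, 14 mm thick along x, from y = -31 to +23 mm, top 37 mm above the board top, with a black upright knob (16 mm diameter, 20 mm tall, at y = -4 mm) on it. Origin: on its pressing face at board-top level, y = 0; axes as the board's (its back, where it can be pushed, is at x = +14 mm).
- phalanx: Small pale finger bone, 46 mm long, lying on the board's corner near the head plate, well away from the fence. A bystander; origin on its underside.
- sample_box: Small white open box, 70 x 50 x 35 mm, on the bench. A bystander; origin under its centre.
- caliper: Steel caliper, 200 mm, on the bench. A bystander; origin under its beam's middle.
- vial: Small jar with white cap, 32 mm diameter, 60 mm high, on the bench. A bystander; origin under its centre.
- brush: Brush, 170 mm, on the bench. A bystander; origin on its underside.
- loupe: Black loupe (eyeglass), 44 mm diameter, 35 mm high, on the bench. A bystander; origin under its centre.

How it is judged:
On the way, in this order (a step that is already met when the one before it is completed fails the run):
1. the bone, ball still in the cup, has been swung flush to the fence and is pressed on it with at least 3 N (y of bone_side in the frame of board above 0.024 m and y of bone_ball in the frame of board between -0.006 and 0.006 m and z of bone in the frame of board below 0.016 m and contact force between bone and fence above 3 N), for 0.2 s.
2. the jaw presses the bone with at least 4 N, its ball seated on the head plate, still flush to the fence (y of bone_side in the frame of board above 0.024 m and y of bone_ball in the frame of board between -0.006 and 0.006 m and z of bone in the frame of board below 0.016 m and x of bone_ball in the frame of board below -0.158 m and contact force between jaw_face and bone above 4 N), for 0.2 s.
At the end, for the whole second after the job is handed in: The bone lies flat on the board, the fence side of its wide end within 2 mm of the fence, its ball in the cup and within 2 mm of the head plate, the jaw within 2 mm of its wide end, all at rest and let go (y of bone_side in the frame of board above 0.024 m and y of bone_ball in the frame of board between -0.006 and 0.006 m and z of bone in the frame of board below 0.016 m and x of bone_ball in the frame of board below -0.158 m and x of bone_tip in the frame of jaw_face above -0.002 m and linear speed of bone below 0.01 m/s and velocity of joint jaw between -0.01 and 0.01 m/s); the robot touches nothing.
It fails at once if the bone is pressed by the robot with more than 25 N (contact force between any of the fingers, the arm and bone above 25 N).
It fails at once if the jaw presses the bone with more than 25 N (contact force between jaw_face and bone above 25 N).
It fails at once if the bone is lifted off the board or stood up (z of bone in the frame of board above 0.03 m or angle between bone's own z axis and vertical above 0.25 rad).
It fails at once if another thing on the bench is moved by more than 20 mm (distance of any of phalanx, sample_box, caliper, vial, brush, loupe from where it was at the start of the episode above 0.02 m).
It also fails if it takes over 72 s, if anything falls off the work surface, if the arm or the gripper's body presses on something with over 40 N, if the wrist force passes 120 N, or if a joint passes its speed limit or range.

### The arm

A 6-joint arm with a two-finger parallel gripper is mounted at the origin on the work surface. World frame = base frame: x ahead of the robot, y to its left, z up, the work surface at z = 0. Lengths are in m, angles in rad, forces in N, time in s.
With the tool pointing down it reaches from about 0.4 to 0.825 m from the base axis. Payload 7 kg.
Tool frame: the origin (TCP) lies midway between the tips of the shut fingers; the grasp point (between the pads) lies 19 mm behind it; z points along the fingers, y is the line along which they close (so a half turn about z gives the same grasp; the last joint's range is limited). The gripper opens to 88 mm and grips with 3 to 60 N. Pads are 19 mm wide; open, the fingers measure 130 mm over their backs; the gripper's body (78 mm by 193 mm) begins 47 mm behind the grasp point.
Start: joints at [-0.829, 0.359, 0.012, 0, -1.224, -0.288], TCP at [0.296, -0.607, 0.227] pointing down, gripper open.
Joint ranges: [-3.07, 3.07], [-1.43, 2.12], [-1.02, 1.25], [-3.03, 1.67], [-3.05, -0], [-3.03, 3.03]. Speed limits (rad/s): [2.39, 2.39, 3.01, 3.14, 3.14, 3.14].

### API

Orientations are given as [roll, pitch, yaw] about the fixed x, y, z axes, in that order (R = Rz(yaw) Ry(pitch) Rx(roll)).
In Python, from station import arm gives the robot as it stands.
- The arm moves only by the tool servo_tool, never from a script. Its argument "deltas" is a list of rows, each a list of 7 numbers: the closure, from -1 (fully open) to 1 (shut), then the shift along the tool's x, y, z in mm, then the turn, a rotation vector about the tool's x, y, z in degrees. In form: [[gripper, x, y, z, ax, ay, az], ...]. A call has 1 to 20 rows; each row shifts and turns the commanded pose from where the row before left it, along the tool's axes as they then stand; what a row does not reach is not made up. A row lasts 1/12 s, in which the tool goes at most 41.7 mm and 7.16 degrees, less where a joint would pass 70% of its speed; a pose out of reach is approached as far as the arm can. A call is refused whole if a number of a shift passes 41.7 or a number of a turn 7.16, either way. A call with a gripper value outside its range is refused whole. The fingers move at their own pace and stop on an object; "squeeze" is the grip in N (left out, the last holds). Time passes only in rows, so rows that do not move let the fingers close. It gives the time, the measured TCP pose, the force, the opening and the grip force at its end, in the units of the state.
- arm.get_state(): the state, without advancing time (a new reading comes with each control period).
- arm.grab_frame(name): name is "scene" or "top" or "wrist"; returns a dict with "color" (480x640x3 uint8, red, green, blue), "K" (3x3 intrinsics, pixels), "position" and "orientation" of the camera in the world. Camera axes: x right, y down, z forward; pixel columns grow to the right and rows downward; lengths in m; the calibration is good to about 2 mm. A picture is of the moment at which its call begins. There is no depth.
- arm.job_done(): hands the job in; it is judged then, once.
Trained networks look in a picture, given as the dict that the camera call returned (one of the last four; its "shot" number tells which), for a name from the list of things; names that differ only in an ending like _2 or _b are one class to them, and where a whole thing is asked for, a point or a joint stands for the part that bears it (a point fixed in the world has none). Each returns a list of dicts, best first, with "conf" (0 to 1); they miss things now and then, are a little off and sometimes report something else, mostly with a low value. They report only what shows in the picture. A call takes as long as a camera call.
- arm.recognise(query, picture): "at" ([x, y, z] in m, in the coordinates of the camera as it stood for that picture, good to about 4 mm: the middle of the surface that is visible of it).
The state is a dict: "t": time; "q": joint angles; "qd": joint speeds; "joint_efforts": joint torques, N m; "eef_pos": TCP position; "ee_rot": TCP orientation; "force": force on the tool from outside, world axes, zero at the start; "moment": the same for the moment, N m; "width": finger opening in m; "gripper_force": force on a finger pad.
Only numpy, scipy, OpenCV 4.12 (cv2) and the standard library are available. Lean on these libraries where they do the work, as an engineer would, in place of code of your own. Each camera call takes 0.05 s, during which the arm holds its last target. There are 200 camera calls.

## Working session

There is one attempt and no reset: what is moved stays moved. The work goes in short steps, Python scripts to look and compute and a tool call to move; the robot and the scene stay as the last step left them, time stands still between calls to the robot, and variables do not carry over. Pictures are saved under pics/ and viewed, at most 10 in all, crops included, and the job is handed in when it is done.

Besides the shell and the picture viewer there is one more tool, called after ">>>" as a command line: name --pt "numbers of a row" for each row, then --argument value for the rest. servo_tool: Moves the arm, as the interface text tells. Its arguments: {"type":"object","properties":{"deltas":{"type":"array","items":{"type":"array","items":{"type":"number"}}},"squeeze":{"type":"number"}},"required":["deltas"]}

```bash
mkdir -p pics; cat > h.py <<'E'
from station import arm
import cv2,numpy as np
from scipy.spatial.transform import Rotation as R
def rot(o):
    o=np.array(o,float)
    if o.shape==(3,3): return o
    return R.from_euler('xyz',o).as_matrix() if o.size==3 else R.from_quat(o).as_matrix()
def save(p,n): cv2.imwrite('pics/'+n,p['color'][:,:,::-1])
def world(p,at): return rot(p['orientation'])@np.array(at)+np.array(p['position'])
def pix(p,uv,z):
    d=rot(p['orientation'])@np.linalg.inv(p['K'])@np.array([uv[0],uv[1],1.]); c=np.array(p['position'])
    return c+d*(z-c[2])/d[2]
def proj(p,w):
    c=rot(p['orientation']).T@(np.array(w)-np.array(p['position'])); u=np.array(p['K'])@c; return u[:2]/u[2]
E
python3 - <<'E'
from h import *
for n in ['top','scene']:
    p=arm.grab_frame(n); save(p,n+'0.png'); print(n,p['position'],p['orientation'],p['K'])
    for q in ['board','fence','headplate','bone','bone_ball','bone_tip','jaw_face','phalanx','loupe','vial','sample_box','caliper','brush']:
        r=arm.recognise(q,p)
        print(q,[(np.round(world(p,a['at']),3),round(a['conf'],2)) for a in r[:2]])
print(arm.get_state())
E
```

```text
top [0.2442199  0.03125565 1.62755669] [-2.96859022  0.00920573 -1.58953471] [[611.05457816   0.         313.69877562]
 [  0.         611.05457816 232.30903852]
 [  0.           0.           1.        ]]
board [(array([0.556, 0.006, 0.009]), 0.87)]
fence [(array([ 0.634, -0.   ,  0.033]), 0.92), (array([0.45 , 0.366, 0.018]), 0.63)]
headplate [(array([0.619, 0.192, 0.058]), 0.92)]
bone [(array([0.566, 0.056, 0.039]), 0.94)]
bone_ball [(array([0.57 , 0.056, 0.033]), 0.69)]
bone_tip [(array([0.566, 0.055, 0.033]), 0.97)]
jaw_face [(array([ 0.606, -0.134,  0.045]), 0.56)]
phalanx [(array([0.503, 0.138, 0.024]), 0.6)]
loupe [(array([0.455, 0.373, 0.02 ]), 0.53)]
vial [(array([ 0.601, -0.417,  0.057]), 0.59)]
sample_box [(array([0.61 , 0.384, 0.002]), 0.65)]
caliper [(array([0.576, 0.492, 0.007]), 0.81)]
brush [(array([ 0.416, -0.381,  0.017]), 0.62), (array([ 0.606,  0.384, -0.001]), 0.46)]
scene [1.16520205 0.46606111 0.78720217] [-2.33464805 -0.02025796  2.17542888] [[489.00112418   0.         326.25178569]
 [  0.         489.00112418 234.21771006]
 [  0.           0.           1.     
[... 684 characters left out ...]
.015]), 0.95)]
{'t': 1.4, 'q': array([-8.28902530e-01,  3.58606377e-01,  1.19046945e-02,  2.27163956e-05,
       -1.22414525e+00, -2.88086029e-01]), 'qd': array([ 6.66652633e-05, -3.63460048e-04,  9.43265323e-04, -7.55441235e-04,
       -2.18696981e-04, -3.80283572e-04]), 'joint_efforts': array([ 8.72123874e-04, -5.82379568e+01,  2.93310875e+01,  7.00255036e+00,
        1.26680356e-02,  7.79330639e-05]), 'eef_pos': array([ 0.29586443, -0.60666779,  0.22656326]), 'ee_rot': array([ 3.14155021e+00, -3.48615078e-05, -2.68777717e+00]), 'force': array([0.2676005 , 0.06389811, 0.12543689]), 'moment': array([ 0.04999015, -0.04147533, -0.00165279]), 'gripper_force': 0.0, 'width': 0.08759984615598776}
```

View pics/top0.png

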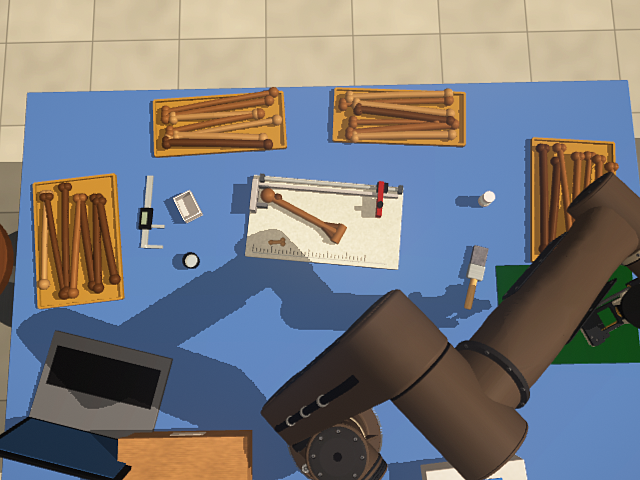

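View pics/scene0.png

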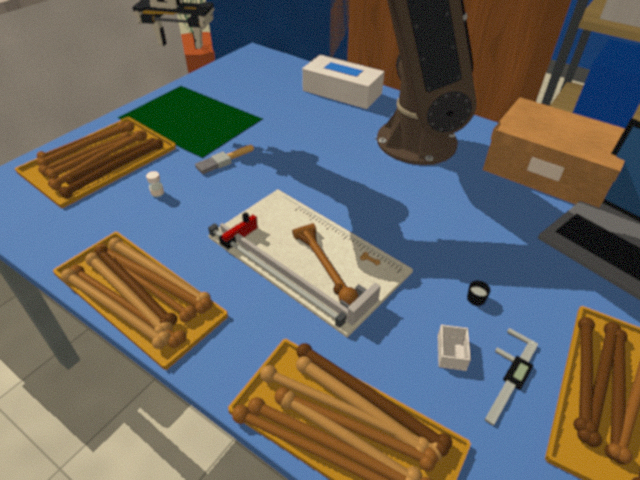

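Top view: head plate at (255,195), ball (268,195), wide end (338,232), jaw (380,198), board corners approx (246,256) and (398,269). I'll zoom in for the board's frame.

```bash
python3 - <<'E'
from h import *
p=arm.grab_frame('top'); im=p['color'][165:280,235:415,::-1]
cv2.imwrite('pics/c1.png',cv2.resize(im,None,fx=4.4,fy=4.4,interpolation=cv2.INTER_CUBIC))
E
```

```text
(no output)
```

View pics/c1.png

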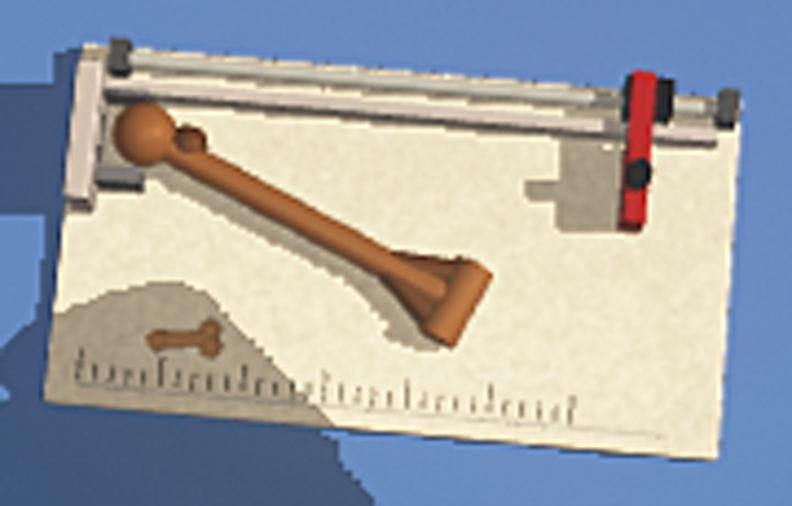

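The crop shows board corners (crop px) at (45,402), (717,460), (742,97), (80,43); ball at (146,133); barrel from (480,268) to (440,338); jaw top at (638,150).

```bash
cat >> h.py <<'E'
class B: pass
E
python3 - <<'E'
from h import *
p=arm.grab_frame('top')
f=lambda x,y:(235+(x+.5)/4.4-.5,165+(y+.5)/4.4-.5)
C=np.array([pix(p,f(*c),.012)[:2] for c in [(45,402),(717,460),(742,97),(80,43)]])
L=np.array([(-.2,-.165),(.21,-.165),(.21,.06),(-.2,.06)])
Cc,Lc=C-C.mean(0),L-L.mean(0)
H=Lc.T@Cc; th=np.arctan2(H[0,1]-H[1,0],H[0,0]+H[1,1])
Rm=np.array([[np.cos(th),-np.sin(th)],[np.sin(th),np.cos(th)]]); t=C.mean(0)-Rm@L.mean(0)
print('th',th,np.degrees(th),'t',t,'res',(C-(L@Rm.T+t))*1000)
tb=lambda w:(np.array(w)[:2]-t)@Rm*1000
for n,c,z in [('ball',(146,133),.033),('barA',(480,268),.035),('barB',(440,338),.032),('jawfaceTop near',(622,228),.049),('jaw face far',(632,110),.049),('knob',(638,172),.069),('plate top',(100,62),.057),('plate near',(88,208),.057)]:
    print(n,tb(pix(p,f(*c),z)))
np.savez('b.npz',t=t,Rm=Rm,th=th)
W=lambda *q: Rm@np.array(q)/1000+t
print(W(-160,0),W(150,0),W(68,0))
E
```

```text
th -1.676001932458577 -96.02783718564652 t [0.60970321 0.01083894] res [[-0.21226638 -1.28441448]
 [-0.52750868  0.9238194 ]
 [ 0.34365465 -0.3849465 ]
 [ 0.39612041  0.74554158]]
ball [-151.98872269    1.86443194]
barA [ 57.08464062 -64.67671954]
barB [  36.55967366 -108.78323118]
jawfaceTop near [139.44769335 -35.87070542]
jaw face far [140.45127883  37.01339147]
knob [145.0192077  -5.4736552]
plate top [-181.43844834   37.70268001]
plate near [-179.4003347   -52.31128074]
[0.62650507 0.1699543 ] [ 0.59395146 -0.13833171] [ 0.60256241 -0.05678509]
```

>>> servo_tool --pt "1 0 0 0 0 0 -6.44" --pt "1 0 0 0 0 0 -6.44" --pt "1 0 0 0 0 0 -6.44" --pt "1 0 0 0 0 0 -6.44" --pt "1 0 0 0 0 0 -6.44" --pt "1 0 0 0 0 0 -6.44" --pt "1 0 0 0 0 0 -6.44" --pt "1 0 0 0 0 0 -6.44" --pt "1 0 0 0 0 0 -6.44" --pt "1 -30 -5 0 0 0 0" --pt "1 -30 -5 0 0 0 0" --pt "1 -30 -5 0 0 0 0" --pt "1 -30 -5 0 0 0 0" --pt "1 -30 -5 0 0 0 0" --pt "1 -30 -5 0 0 0 0" --pt "1 -30 -5 0 0 0 0" --pt "1 -30 -5 0 0 0 0" --pt "1 -30 -5 0 0 0 0" --pt "1 -30 -5 0 0 0 0" --pt "1 -30 -5 0 0 0 0" --squeeze 40

```text
t: 3.17
eef_pos: [0.3854, -0.2829, 0.2268]
ee_rot: [-3.141, -0.0, -1.676]
force: [1.2, 0.3, -0.1]
width: 0.0004
gripper_force: 0.0
```

>>> servo_tool --pt "1 -30 -5 0 0 0 0" --pt "1 -30 -5 0 0 0 0" --pt "1 -30 -5 0 0 0 0" --pt "1 -30 -5 0 0 0 0" --pt "1 -30 -5 0 0 0 0" --pt "1 -30 -5 0 0 0 0" --pt "1 -30 -5 0 0 0 0" --pt "1 -30 -5 0 0 0 0" --pt "1 -20 -3 0 0 0 0" --pt "1 0 0 0 0 0 0" --pt "1 0 0 0 0 0 0"

```text
t: 4.08
eef_pos: [0.4556, -0.0293, 0.2266]
ee_rot: [-3.141, 0.0, -1.674]
force: [-0.0, -0.9, -1.0]
width: 0.0003
gripper_force: 0.0
```

```bash
cat >> h.py <<'E'
import sys
def st():
    b=np.load('b.npz'); s=arm.get_state(); t,Rm=b['t'],b['Rm']
    print('t',round(s['t'],2),'tcp board',np.round((s['eef_pos'][:2]-t)@Rm*1000,1),'z',round(s['eef_pos'][2]*1000,1),'rot',np.round(np.degrees(s['ee_rot']),1),'F board',np.round(np.r_[s['force'][:2]@Rm,s['force'][2]],1),'w',round(s['width']*1000,1),'q',np.round(s['q'],2))
E
python3 -c "
from h import *
st()
p=arm.grab_frame('wrist');save(p,'w1.png')"
```

```text
t 4.08 tcp board [  56.1 -149.1] z 226.6 rot [-180.     0.   -95.9] F board [ 0.9  0.1 -1. ] w 0.3 q [ 0.37 -0.01 -0.45 -0.   -1.13 -0.47]
```

View pics/w1.png

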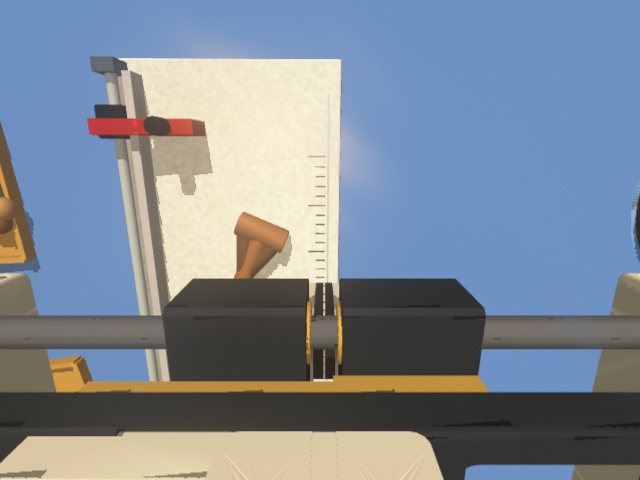

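Wrist view: barrel between (240,222) and (285,243), jaw at (150,127), shut fingertips at (324,340). Check against the board frame.

```bash
python3 - <<'E'
from h import *
b=np.load('b.npz');p=arm.grab_frame('wrist')
tb=lambda w:np.round((w[:2]-b['t'])@b['Rm']*1000,1)
for n,c,z in [('barFence corner',(245,213),.034),('bar outer corner',(289,238),.028),('outer near',(279,250),.028),('jaw near face',(206,133),.049),('board corner',(341,62),.012),('fence edge end',(133,75),.034)]: print(n,tb(pix(p,c,z)))
E
```

```text
barFence corner [ 64.4 -71.4]
bar outer corner [  37.2 -113.9]
outer near [  24.4 -103.1]
jaw near face [139.6 -44.1]
board corner [ 205.1 -165.8]
fence edge end [189.8  21.8]
```

>>> servo_tool --pt "1 -9 0 20 0 0 0" --pt "1 -9 0 30 0 0 0" --pt "1 0 0 30 0 0 0" --pt "1 0 0 30 0 0 0" --pt "1 0 0 30 0 0 0" --pt "1 0 0 25 0 0 0" --pt "1 0 0 15 0 0 0" --pt "1 0 0 12 0 0 0" --pt "1 0 0 10 0 0 0" --pt "1 0 0 4 0 0 0" --pt "1 0 0 0 0 0 0" --pt "1 0 0 0 0 0 0" --pt "1 0 0 0 0 0 0"

```text
t: 5.27
eef_pos: [0.4578, -0.0125, 0.0212]
ee_rot: [-3.141, 0.0, -1.677]
force: [-0.9, 0.7, 0.2]
width: 0.0006
gripper_force: 0.0
```

>>> servo_tool --pt "1 0 -2 0 0 0 0" --pt "1 0 -2 0 0 0 0" --pt "1 0 -2 0 0 0 0" --pt "1 0 -2 0 0 0 0" --pt "1 0 0 0 0 0 0" --pt "1 0 0 0 0 0 0"

```text
t: 5.77
eef_pos: [0.4654, -0.0132, 0.0206]
ee_rot: [-3.142, 0.0, -1.676]
force: [-0.2, -0.4, -0.5]
width: 0.0005
gripper_force: 0.0
```

```bash
python3 -c "
from h import *
st()
p=arm.grab_frame('wrist');save(p,'w2.png')"
```

```text
t 5.77 tcp board [  39. -141.] z 20.6 rot [-180.    0.  -96.] F board [ 0.4 -0.2 -0.5] w 0.5 q [ 0.4   0.27 -0.69 -0.   -0.61 -0.5 ]
```

View pics/w2.png

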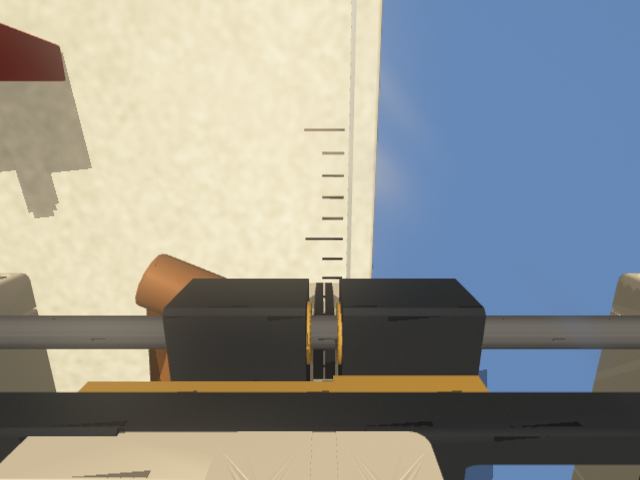

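>>> servo_tool --pt "1 0 -2 0 0 0 0" --pt "1 0 -2 0 0 0 0" --pt "1 0 -2 0 0 0 0" --pt "1 0 -2 0 0 0 0" --pt "1 1 -2 0 0 0 0" --pt "1 1 -2 0 0 0 0" --pt "1 1 -2 0 0 0 0" --pt "1 1 -2 0 0 0 0" --pt "1 1 -2 0 0 0 0" --pt "1 1 -2 0 0 0 0" --pt "1 1 -2 0 0 0 0" --pt "1 1 -2 0 0 0 0" --pt "1 1 -2 0 0 0 0" --pt "1 1 -2 0 0 0 0" --pt "1 1 -2 0 0 0 0" --pt "1 0 -2 0 0 0 0" --pt "1 0 -2 0 0 0 0" --pt "1 0 -2 0 0 0 0" --pt "1 0 -2 0 0 0 0" --pt "1 0 -2 0 0 0 0"

```text
t: 7.48
eef_pos: [0.504, -0.0283, 0.0205]
ee_rot: [3.142, -0.0, -1.676]
force: [-0.1, 0.0, 0.3]
width: 0.0005
gripper_force: 0.4
```

```bash
python3 -c "
from h import *
st()
p=arm.grab_frame('top')
a=cv2.resize(p['color'][165:280,235:415,::-1],None,fx=4.4,fy=4.4,interpolation=cv2.INTER_CUBIC);cv2.imwrite('pics/c2.png',a)
p=arm.grab_frame('scene');a=cv2.resize(p['color'][190:340,200:420,::-1],None,fx=3.5,fy=3.5);cv2.imwrite('pics/c3.png',a)"
```

```text
t 7.48 tcp board [  50.1 -101. ] z 20.5 rot [180.  -0. -96.] F board [ 0.  -0.1  0.3] w 0.5 q [ 0.33  0.32 -0.61 -0.   -0.64 -0.44]
```

View pics/c3.png

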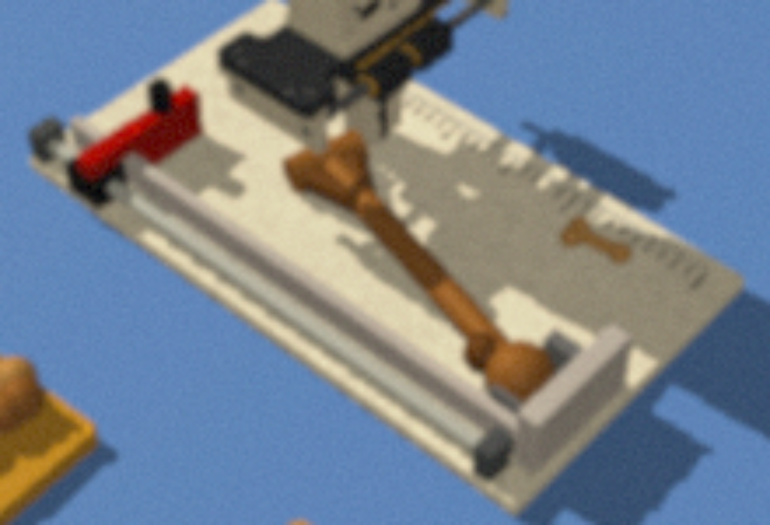

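Scene crop: the bone has swung somewhat; fingers at (340,120) lie behind the barrel at (325,160), ball at (520,368) still in the cup. Measure the angle.

```bash
python3 - <<'E'
from h import *
b=np.load('b.npz');p=arm.grab_frame('scene')
tb=lambda w:np.round((w[:2]-b['t'])@b['Rm']*1000,1)
f=lambda x,y:(200+(x+.5)/3.5-.5,190+(y+.5)/3.5-.5)
for n,c,z in [('bar fence end',(302,175),.025),('bar outer top',(352,135),.037),('ball',(520,368),.034)]: print(n,tb(pix(p,f(*c),z)))
E
```

```text
bar fence end [ 51.4 -36.1]
bar outer top [ 44.2 -75.2]
ball [-155.     0.3]
```

>>> servo_tool --pt "1 0.5 -2 0 0 0 0" --pt "1 0.5 -2 0 0 0 0" --pt "1 0.5 -2 0 0 0 0" --pt "1 0.5 -2 0 0 0 0" --pt "1 0.5 -2 0 0 0 0" --pt "1 0.5 -2 0 0 0 0" --pt "1 0.5 -2 0 0 0 0" --pt "1 0.5 -2 0 0 0 0" --pt "1 0.5 -2 0 0 0 0" --pt "1 0.5 -2 0 0 0 0" --pt "1 0.5 -2 0 0 0 0" --pt "1 0.5 -2 0 0 0 0" --pt "1 0.5 -2 0 0 0 0" --pt "1 0.5 -2 0 0 0 0" --pt "1 0.5 -2 0 0 0 0" --pt "1 0.5 -2 0 0 0 0" --pt "1 0 -2 0 0 0 0" --pt "1 0 -2 0 0 0 0"

```text
t: 9.13
eef_pos: [0.5391, -0.0401, 0.0206]
ee_rot: [-3.142, 0.0, -1.676]
force: [-1.5, -0.0, 0.4]
width: -0.0
gripper_force: 0.4
```

>>> servo_tool --pt "1 0 -1 0 0 0 0" --pt "1 0 -1 0 0 0 0" --pt "1 0 -1 0 0 0 0" --pt "1 0 -1 0 0 0 0"

```text
t: 9.47
eef_pos: [0.5429, -0.0405, 0.0206]
ee_rot: [3.142, -0.0, -1.676]
force: [-0.8, -0.8, -0.4]
width: 0.0001
gripper_force: 0.4
```

```bash
python3 - <<'E'
from h import *
st()
p=arm.grab_frame('scene');a=cv2.resize(p['color'][190:340,200:420,::-1],None,fx=3.5,fy=3.5);cv2.imwrite('pics/c4.png',a)
E
```

```text
t 9.47 tcp board [ 58.1 -61.1] z 20.6 rot [180.  -0. -96.] F board [ 0.9 -0.7 -0.4] w 0.1 q [ 0.29  0.37 -0.52 -0.   -0.68 -0.39]
```

View pics/c4.png

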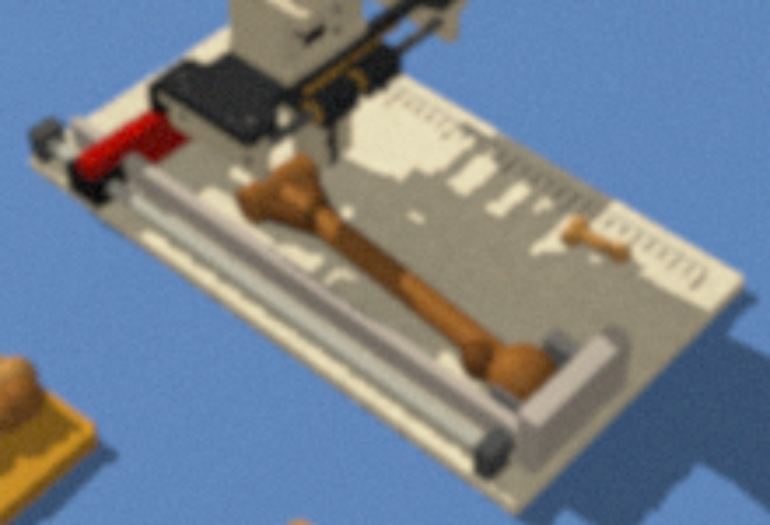

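The barrel is close to the fence now (fence-side end at (252,200)), around 20 mm left by the geometry.

>>> servo_tool --pt "1 0 -1 0 0 0 0" --pt "1 0 -1 0 0 0 0" --pt "1 0 -1 0 0 0 0" --pt "1 0 -1 0 0 0 0" --pt "1 0 -1 0 0 0 0" --pt "1 0 -1 0 0 0 0" --pt "1 0 -1 0 0 0 0" --pt "1 0 -1 0 0 0 0" --pt "1 0 -1 0 0 0 0" --pt "1 0 -1 0 0 0 0" --pt "1 0 -1 0 0 0 0" --pt "1 0 -1 0 0 0 0"

```text
t: 10.52
eef_pos: [0.5548, -0.0418, 0.0206]
ee_rot: [3.142, 0.0, -1.676]
force: [-1.4, -0.5, 0.4]
width: 0.0005
gripper_force: 0.3
```

>>> servo_tool --pt "1 0 -0.7 0 0 0 0" --pt "1 0 -0.7 0 0 0 0" --pt "1 0 -0.6 0 0 0 0"

```text
t: 10.77
eef_pos: [0.5568, -0.042, 0.0206]
ee_rot: [3.142, -0.0, -1.676]
force: [-1.0, -0.5, 0.2]
width: 0.0006
gripper_force: 0.3
```

>>> servo_tool --pt "1 0 -0.7 0 0 0 0" --pt "1 0 -0.7 0 0 0 0" --pt "1 0 -0.6 0 0 0 0"

```text
t: 11.02
eef_pos: [0.5588, -0.0422, 0.0206]
ee_rot: [-3.142, -0.0, -1.676]
force: [-0.6, -1.4, 0.3]
width: 0.0004
gripper_force: 0.3
```

>>> servo_tool --pt "1 0 -0.5 0 0 0 0" --pt "1 0 -0.5 0 0 0 0" --pt "1 0 -0.5 0 0 0 0"

```text
t: 11.27
eef_pos: [0.5603, -0.0424, 0.0206]
ee_rot: [3.142, -0.0, -1.676]
force: [-0.5, -0.4, 0.4]
width: 0.0004
gripper_force: 0.3
```

>>> servo_tool --pt "1 0 -0.5 0 0 0 0" --pt "1 0 -0.5 0 0 0 0"

```text
t: 11.43
eef_pos: [0.5613, -0.0425, 0.0206]
ee_rot: [-3.142, 0.0, -1.676]
force: [0.5, -0.4, 0.3]
width: 0.0005
gripper_force: 0.3
```

>>> servo_tool --pt "1 0 -0.5 0 0 0 0" --pt "1 0 -0.5 0 0 0 0"

```text
t: 11.6
eef_pos: [0.5618, -0.0426, 0.0205]
ee_rot: [3.141, -0.0, -1.676]
force: [-3.6, 1.2, 1.8]
width: 0.0006
gripper_force: 1.9
```

>>> servo_tool --pt "1 0 -0.3 0 0 0 0" --pt "1 0 0 0 0 0 0"

```text
t: 11.77
eef_pos: [0.5618, -0.0426, 0.0205]
ee_rot: [3.14, -0.0, -1.676]
force: [-4.8, 0.8, 3.5]
width: 0.0004
gripper_force: 2.2
```

>>> servo_tool --pt "1 0 -0.3 0 0 0 0" --pt "1 0 0 0 0 0 0"

```text
t: 11.93
eef_pos: [0.5618, -0.0426, 0.0204]
ee_rot: [3.14, -0.0, -1.676]
force: [-5.1, 0.9, 2.7]
width: 0.0004
gripper_force: 2.8
```

>>> servo_tool --pt "1 0 -0.5 0 0 0 0" --pt "1 0 0 0 0 0 0"

```text
t: 12.1
eef_pos: [0.5618, -0.0427, 0.0203]
ee_rot: [3.139, -0.0, -1.677]
force: [-7.2, 2.3, 4.7]
width: 0.0004
gripper_force: 3.5
```

>>> servo_tool --pt "1 0 -0.5 0 0 0 0" --pt "1 0 0 0 0 0 0"

```text
t: 12.27
eef_pos: [0.5619, -0.0428, 0.0202]
ee_rot: [3.138, -0.001, -1.677]
force: [-8.2, 3.1, 5.9]
width: 0.0007
gripper_force: 4.2
```

>>> servo_tool --pt "1 0 -0.5 0 0 0 0" --pt "1 0 0 0 0 0 0" --pt "1 0 0 0 0 0 0" --pt "1 0 0 0 0 0 0" --pt "1 0 0 0 0 0 0" --pt "1 0 0 0 0 0 0"

```text
t: 12.77
eef_pos: [0.5619, -0.0429, 0.0201]
ee_rot: [3.138, -0.001, -1.677]
force: [-9.8, 2.7, 6.6]
width: 0.0004
gripper_force: 4.9
```

```bash
python3 - <<'E'
from h import *
st()
p=arm.grab_frame('scene');a=cv2.resize(p['color'][190:340,200:420,::-1],None,fx=3.5,fy=3.5);cv2.imwrite('pics/c5.png',a)
E
```

```text
t 12.77 tcp board [ 58.5 -41.9] z 20.1 rot [179.8  -0.  -96.1] F board [ -1.7 -10.    6.6] w 0.4 q [ 0.27  0.4  -0.47 -0.   -0.7  -0.38]
```

View pics/c5.png

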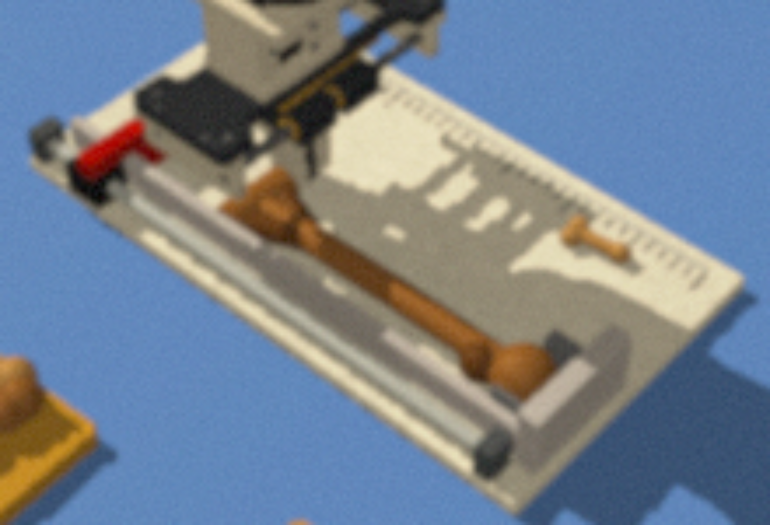

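Flush: the barrel end (230,208) is on the fence face, ball in the cup. Back off and go behind the jaw.

>>> servo_tool --pt "1 0 1 0 0 0 0" --pt "1 0 2 0 0 0 0" --pt "1 0 5 0 0 0 0" --pt "1 0 7 0 0 0 0" --pt "1 0 7 0 0 0 0" --pt "1 0 0 -15 0 0 0" --pt "1 0 0 -30 0 0 0" --pt "1 0 0 -30 0 0 0" --pt "1 0 0 -30 0 0 0" --pt "1 20 0 -5 0 0 0" --pt "1 30 -10 0 0 0 0" --pt "1 30 -20 0 0 0 0" --pt "1 30 -20 0 0 0 0" --pt "1 16 -8 0 0 0 0" --pt "1 0 0 0 0 0 0" --pt "1 0 0 0 0 0 0"

```text
t: 14.15
eef_pos: [0.5864, -0.1727, 0.1301]
ee_rot: [3.141, 0.0, -1.678]
force: [-0.3, -0.2, -0.1]
width: 0.0001
gripper_force: 0.0
```

```bash
python3 - <<'E'
from h import *
st()
p=arm.grab_frame('scene');a=cv2.resize(p['color'][190:340,200:420,::-1],None,fx=3.5,fy=3.5);cv2.imwrite('pics/c6.png',a)
E
```

```text
t 14.15 tcp board [184.9  -3.9] z 130.1 rot [180.    0.  -96.2] F board [ 0.3 -0.3 -0.1] w 0.1 q [ 0.03  0.33 -0.26 -0.   -0.98 -0.14]
```

View pics/c6.png

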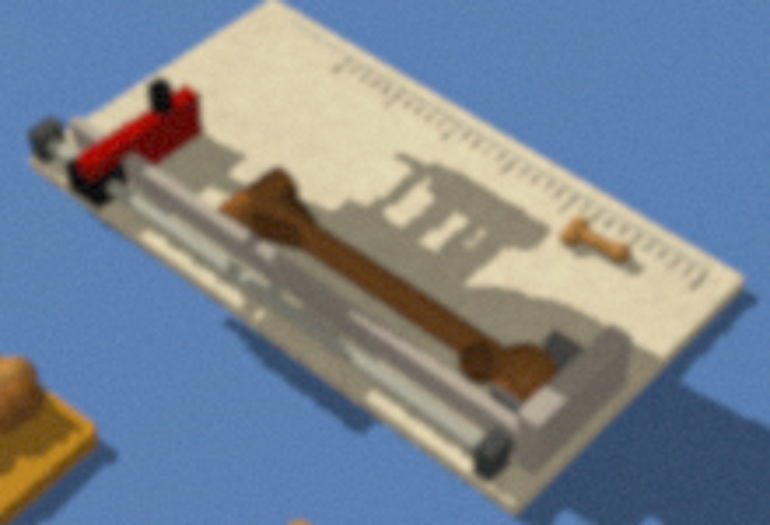

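Bone stays flush against the fence; the jaw is clear at (150,125). Descend behind it and push.

>>> servo_tool --pt "1 0 2 15 0 0 0" --pt "1 0 0 25 0 0 0" --pt "1 0 0 25 0 0 0" --pt "1 0 0 20 0 0 0" --pt "1 0 0 12 0 0 0" --pt "1 0 0 5 0 0 0" --pt "1 0 0 0 0 0 0" --pt "1 0 0 0 0 0 0"

```text
t: 14.87
eef_pos: [0.5851, -0.171, 0.0293]
ee_rot: [-3.141, -0.0, -1.675]
force: [-0.1, 0.8, 0.7]
width: 0.0007
gripper_force: 0.0
```

>>> servo_tool --pt "1 -3 0 0 0 0 0" --pt "1 -3 0 0 0 0 0" --pt "1 -3 0 0 0 0 0" --pt "1 -3 0 0 0 0 0" --pt "1 -2 0 0 0 0 0" --pt "1 -2 0 0 0 0 0" --pt "1 -2 0 0 0 0 0" --pt "1 -2 0 0 0 0 0" --pt "1 -2 0 0 0 0 0" --pt "1 -2 0 0 0 0 0" --pt "1 -2 0 0 0 0 0" --pt "1 -2 0 0 0 0 0" --pt "1 -2 0 0 0 0 0"

```text
t: 15.95
eef_pos: [0.588, -0.1418, 0.0285]
ee_rot: [3.141, -0.0, -1.676]
force: [-0.2, -2.9, 0.2]
width: 0.0006
gripper_force: 1.0
```

```bash
python3 -c "
from h import *
st()"
```

```text
t 15.95 tcp board [154.1  -5.6] z 28.5 rot [180.  -0. -96.] F board [2.9 0.1 0.2] w 0.6 q [ 0.09  0.44 -0.38  0.   -0.76 -0.19]
```

>>> servo_tool --pt "1 -3 0 0 0 0 0" --pt "1 -3 0 0 0 0 0" --pt "1 -3 0 0 0 0 0" --pt "1 -3 0 0 0 0 0" --pt "1 -3 0 0 0 0 0" --pt "1 -3 0 0 0 0 0" --pt "1 -3 0 0 0 0 0" --pt "1 -3 0 0 0 0 0" --pt "1 -3 0 0 0 0 0" --pt "1 -3 0 0 0 0 0" --pt "1 -3 0 0 0 0 0" --pt "1 -3 0 0 0 0 0" --pt "1 -3 0 0 0 0 0" --pt "1 -2 0 0 0 0 0" --pt "1 -2 0 0 0 0 0" --pt "1 -1 0 0 0 0 0"

```text
t: 17.28
eef_pos: [0.5927, -0.0978, 0.0286]
ee_rot: [-3.142, 0.0, -1.676]
force: [0.0, -2.4, -1.6]
width: 0.0004
gripper_force: 1.0
```

>>> servo_tool --pt "1 -1 0 0 0 0 0" --pt "1 -1 0 0 0 0 0" --pt "1 -1 0 0 0 0 0"

```text
t: 17.53
eef_pos: [0.593, -0.0951, 0.0286]
ee_rot: [-3.142, -0.0, -1.676]
force: [0.5, -1.8, -0.3]
width: 0.0002
gripper_force: 1.1
```

>>> servo_tool --pt "1 -0.7 0 0 0 0 0" --pt "1 -0.7 0 0 0 0 0" --pt "1 -0.6 0 0 0 0 0"

```text
t: 17.78
eef_pos: [0.5932, -0.0931, 0.0286]
ee_rot: [-3.142, 0.0, -1.676]
force: [-0.0, -2.1, -0.7]
width: 0.0005
gripper_force: 1.0
```

>>> servo_tool --pt "1 -0.7 0 0 0 0 0" --pt "1 -0.7 0 0 0 0 0" --pt "1 -0.6 0 0 0 0 0"

```text
t: 18.03
eef_pos: [0.5934, -0.0911, 0.0286]
ee_rot: [3.142, -0.0, -1.676]
force: [0.9, -2.3, 0.2]
width: 0.0007
gripper_force: 1.1
```

```bash
python3 -c "
from h import *
st()"
```

```text
t 18.03 tcp board [103.1  -5.5] z 28.6 rot [180.  -0. -96.] F board [2.2 1.1 0.2] w 0.7 q [ 0.17  0.43 -0.39  0.   -0.75 -0.28]
```

>>> servo_tool --pt "1 -0.7 0 0 0 0 0" --pt "1 -0.7 0 0 0 0 0" --pt "1 -0.7 0 0 0 0 0" --pt "1 -0.7 0 0 0 0 0" --pt "1 -0.7 0 0 0 0 0"

```text
t: 18.45
eef_pos: [0.5938, -0.0876, 0.0286]
ee_rot: [-3.142, -0.0, -1.676]
force: [-0.6, -2.2, 0.3]
width: 0.0007
gripper_force: 1.1
```

>>> servo_tool --pt "1 -0.6 0 0 0 0 0" --pt "1 -0.6 0 0 0 0 0" --pt "1 -0.6 0 0 0 0 0"

```text
t: 18.7
eef_pos: [0.594, -0.0858, 0.0286]
ee_rot: [-3.142, -0.0, -1.676]
force: [0.9, -2.3, -0.9]
width: 0.0005
gripper_force: 1.1
```

>>> servo_tool --pt "1 -0.6 0 0 0 0 0" --pt "1 -0.6 0 0 0 0 0" --pt "1 -0.6 0 0 0 0 0"

```text
t: 18.95
eef_pos: [0.5941, -0.084, 0.0286]
ee_rot: [3.142, 0.0, -1.676]
force: [0.6, -3.1, -0.4]
width: 0.0004
gripper_force: 1.1
```

>>> servo_tool --pt "1 -0.5 0 0 0 0 0" --pt "1 -0.5 0 0 0 0 0"

```text
t: 19.12
eef_pos: [0.5943, -0.083, 0.0286]
ee_rot: [-3.142, 0.0, -1.676]
force: [-0.7, -3.0, -1.0]
width: 0.0004
gripper_force: 1.3
```

```bash
python3 -c "
from h import *
st()"
```

```text
t 19.12 tcp board [94.9 -5.5] z 28.6 rot [-180.    0.  -96.] F board [ 3.1 -0.4 -1. ] w 0.4 q [ 0.19  0.43 -0.39 -0.   -0.75 -0.29]
```

>>> servo_tool --pt "1 -0.4 0 0 0 0 0" --pt "1 -0.4 0 0 0 0 0"

```text
t: 19.28
eef_pos: [0.5943, -0.0824, 0.0286]
ee_rot: [3.142, -0.0, -1.676]
force: [0.0, -3.6, -0.7]
width: 0.0004
gripper_force: 1.8
```

>>> servo_tool --pt "1 -0.4 0 0 0 0 0" --pt "1 -0.4 0 0 0 0 0"

```text
t: 19.45
eef_pos: [0.5944, -0.0816, 0.0285]
ee_rot: [3.142, -0.0, -1.676]
force: [0.8, -2.5, -0.3]
width: 0.0004
gripper_force: 1.8
```

>>> servo_tool --pt "1 -0.4 0 0 0 0 0" --pt "1 -0.4 0 0 0 0 0"

```text
t: 19.62
eef_pos: [0.5945, -0.0807, 0.0286]
ee_rot: [3.142, -0.0, -1.676]
force: [0.4, -3.1, -0.1]
width: 0.0005
gripper_force: 1.8
```

>>> servo_tool --pt "1 -0.4 0 0 0 0 0" --pt "1 -0.4 0 0 0 0 0"

```text
t: 19.78
eef_pos: [0.5946, -0.0798, 0.0286]
ee_rot: [-3.142, 0.0, -1.676]
force: [0.6, -3.3, -0.7]
width: 0.0004
gripper_force: 1.8
```

>>> servo_tool --pt "1 -0.4 0 0 0 0 0" --pt "1 -0.4 0 0 0 0 0"

```text
t: 19.95
eef_pos: [0.5946, -0.0793, 0.0286]
ee_rot: [3.142, -0.0, -1.676]
force: [0.7, -7.2, 0.4]
width: 0.0006
gripper_force: 3.4
```

>>> servo_tool --pt "1 -0.4 0 0 0 0 0" --pt "1 -0.4 0 0 0 0 0"

```text
t: 20.12
eef_pos: [0.5946, -0.0791, 0.0286]
ee_rot: [3.141, -0.001, -1.676]
force: [1.4, -10.2, -0.9]
width: 0.0003
gripper_force: 5.3
```

>>> servo_tool --pt "1 -0.4 0 0 0 0 0" --pt "1 0 0 0 0 0 0" --pt "1 0 0 0 0 0 0" --pt "1 0 0 0 0 0 0" --pt "1 0 0 0 0 0 0"

```text
t: 20.53
eef_pos: [0.5946, -0.079, 0.0286]
ee_rot: [3.141, -0.001, -1.676]
force: [2.0, -10.1, -0.5]
width: 0.0004
gripper_force: 5.1
```

```bash
python3 -c "
from h import *
st()
p=arm.grab_frame('scene');a=cv2.resize(p['color'][190:340,200:420,::-1],None,fx=3.5,fy=3.5);cv2.imwrite('pics/c7.png',a)"
```

```text
t 20.53 tcp board [91.  -5.5] z 28.6 rot [ 1.80e+02 -1.00e-01 -9.61e+01] F board [ 9.8  3.  -0.5] w 0.4 q [ 0.19  0.43 -0.39  0.   -0.75 -0.3 ]
```

View pics/c7.png

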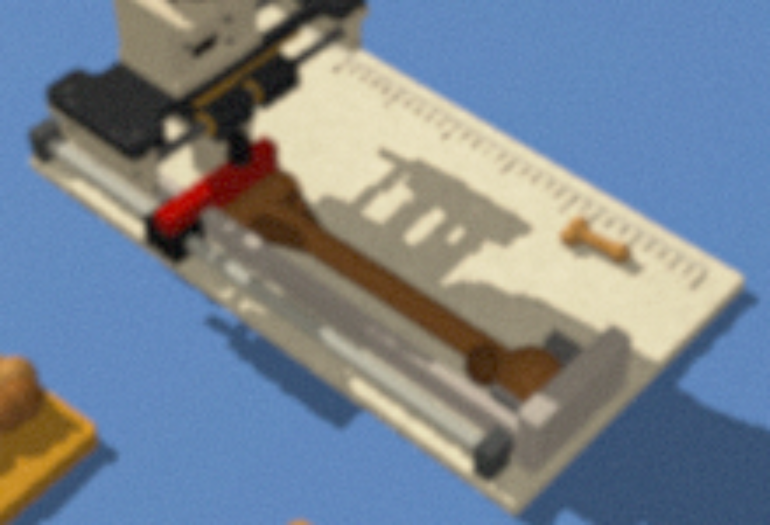

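The jaw (215,190) bears on the barrel, which is on the fence, and the ball (525,372) is on the plate; TCP x 91 mm matches the expected 91.5. Release straight back and up.

>>> servo_tool --pt "1 0 0 0 0 0 0" --pt "1 1 0 0 0 0 0" --pt "1 2 0 0 0 0 0" --pt "1 5 0 0 0 0 0" --pt "1 10 0 0 0 0 0" --pt "1 10 0 0 0 0 0" --pt "1 5 0 -15 0 0 0" --pt "1 0 0 -30 0 0 0" --pt "1 0 0 -30 0 0 0" --pt "1 0 0 -20 0 0 0" --pt "1 0 0 0 0 0 0" --pt "1 0 0 0 0 0 0" --pt "1 0 0 0 0 0 0" --pt "1 0 0 0 0 0 0"

```text
t: 21.75
eef_pos: [0.5904, -0.111, 0.1224]
ee_rot: [3.14, -0.0, -1.677]
force: [0.2, 0.9, -0.0]
width: 0.0002
gripper_force: 0.0
```

```bash
python3 -c "
from h import *
st();print(arm.job_done())"
```

```text
t 21.75 tcp board [123.2  -6.4] z 122.4 rot [179.9  -0.  -96.1] F board [-0.9  0.1 -0. ] w 0.2 q [ 0.14  0.33 -0.29 -0.   -0.96 -0.24]
the job is handed in; nothing more can be done
None
```

The job is handed in at about 22 s (no verdict was returned): the bone was swung flush to the fence and pressed with about 10 N, then the jaw was slid up and pressed with about 10 N (roughly 8 N reaching the bone after jaw friction) until the ball was home, and the arm was backed clear.

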